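Slide a locating pin home into a fixture plate

ROBOT

A 6-joint arm with a two-finger parallel gripper is mounted at the origin on a cart in front of the work surface, level with it; the furniture and walls round the work are solid. World frame = base frame: x ahead of the robot, y to its left, z up, the work surface at z = 0. Lengths are in m, angles in rad, forces in N, time in s.
With the tool pointing down it reaches from about 0.25 to 0.725 m from the base axis. Payload 4 kg.
Tool frame: the origin (TCP) lies at the very end of the fingers, on their centre line; the grasp point (between the pads) lies bot.grasp_offset behind it (bot.grasp_offset is the distance from the TCP to the grasp point, in m); z points along the fingers, y is the direction in which the jaws open and shut (so a half turn about z gives the same grasp; the last joint's range is limited). The gripper opens to 85 mm and grips with 20 to 120 N. Pads are 22 mm wide; open, the fingers measure 114 mm over their backs; the gripper's body (76 mm by 85 mm) begins 54 mm behind the grasp point. The pads swing forward as they close: fully open they stand 13 mm farther back than shut.
Start: joints at [1.292, 0.241, 0.005, 1.335, 0, 1.571], TCP at [0.138, 0.481, 0.231] pointing down, gripper open.
Joint ranges: [-2.72, 2.72], [-1.05, 1.87], [-1.09, 1.28], [-1.99, 2.15], [-1.42, 1.44], [-3.14, 3.14]. Speed limits (rad/s): [2.79, 2.79, 3.14, 3.14, 3.14, 3.14].

INTERFACE

Orientations are given as a unit quaternion [x, y, z, w].
In Python, from workcell import bot gives the robot as it stands. The module is installed in compiled form; this text tells all that it offers.
- The arm moves only by the shell command python3 -m jog 'ROWS' [OPENING]. ROWS is JSON, a list that holds one entry, the list of rows, each a list of 6 numbers: the shift along the tool's x, y, z in m, then the turn, a rotation vector about the tool's x, y, z in degrees. In form: [[[dx, dy, dz, wx, wy, wz], ...]]. A call has 1 to 12 rows; each row shifts and turns the pose as measured when the row begins, along the tool's axes as they then stand; what a row does not reach is not made up. A row lasts 1/8 s, in which the tool goes at most 62.5 mm and 10.7 degrees, less where a joint would pass 70% of its speed; a pose out of reach is approached as far as the arm can. A call is refused whole if a number of a shift passes 0.0625 or a number of a turn 10.7, either way. A call with a gripper value outside its range is refused whole. OPENING is the finger opening in m, from 0 to 0.0854, set as the call begins (- or left out, the last holds). The fingers move at their own pace and stop on an object; the grip force is fixed at half the most. Time passes only in rows, so rows that do not move let the fingers close. It gives the time, the measured TCP pose, the force and the opening at its end, in the units of the state.
- bot.get_obs(): the state, without advancing time (a new reading comes with each control period).
- bot.camera(name): name is "scene" or "side" or "wrist"; returns a dict with "pixels" (420x560x3 uint8, red, green, blue), "fx", "fy", "cx", "cy" (pixels), "rvec" (rotation vector, rad) and "tvec" (3), from world to camera coordinates, as OpenCV has them. Camera axes: x right, y down, z forward; pixel columns grow to the right and rows downward; lengths in m; the calibration is good to about 2 mm. A picture is of the moment at which its call begins. There is no depth.
- bot.job_done(): hands the job in, once; it reports no verdict.
The state is a dict: "clock": time; "joint_pos": joint angles; "joint_vel": joint speeds; "tau": joint torques, N m; "eef_pos": TCP position; "tool_rot": TCP orientation; "ft_force": force on the tool from outside, world axes, zero at the start; "ft_torque": the same for the moment, N m; "grip_width": finger opening in m.
Only numpy, scipy, OpenCV 4.12 (cv2) and the standard library are available. Lean on these libraries where they do the work, as an engineer would, in place of code of your own. Each camera call takes 0.05 s, during which the arm holds its last target. There are 200 camera calls.

TASK

The steel fixture plate has two holes; the black-knobbed locating pin already sits in one. Take the red-knobbed pin by its knob and slide it upright along the plate, without lifting it off, until its tip drops into the open hole; leave it fully home with its collar on the plate, let go of it, and leave the black pin seated where it is.

Things in the scene. Friction and masses are not known exactly. Their poses are not given: they have to be found in the camera images.
- red_pin: Loose pin, 0.2 kg, 68 mm tall, upright on its tip on the plate. Origin: centre of the tip's flat underside; z up along the pin. Steel tip 20 mm across, z 0 to 16 mm; steel collar 44 mm across, 16 to 24 mm; round red knob 26 mm across, 24 to 68 mm. When dragged it tilts between fingers that close across the travel; fingers that close along the line from pin to hole hold it upright.
- black_pin: A loose pin of the same shape and size with a black knob, already seated in the plate's other hole (its collar on the plate, the knob's top 52 mm above the plate). Origin and axes as for the red pin. To be left alone.
- plate: Plain steel plate fixed to the bench, 150 mm along its x, 340 along y, 30 thick. Origin: centre of its underside, on the bench; z up. Flat top with two blind holes at x = 0: y = +110 mm (black pin in it) and y = -110 mm (open). The red pin starts near the middle, 80 mm or more from the hole and the black pin; the way between is clear.
- open_hole (a point): Centre of the mouth of the open blind hole, level with the plate's top, 30 mm above the bench. The hole is 30 mm across and 20 mm deep with a 2 mm bevel: the 20 mm tip drops in with 5 mm to spare all round, and the pin's collar stops on the plate.

How it is judged:
At the end, for the whole second after the job is handed in: The red pin stands at rest in the open hole: its tip within 8 mm of the hole's axis, its collar within 4 mm of the plate, upright within 10 degrees; the black pin is still seated (collar within 4 mm of the plate), within 15 mm of where it was (horizontal distance between red_pin and open_hole below 0.008 m and z of each of red_pin, black_pin in the frame of plate below 0.018 m and angle between red_pin's own z axis and vertical below 0.17 rad and linear speed of red_pin below 0.02 m/s and distance of black_pin from where it was at the start of the episode below 0.015 m); the robot touches nothing.
It fails at once if the red pin's tip is lifted more than 10 mm off the plate (z of red_pin in the frame of plate above 0.04 m).
It fails at once if the red pin is tipped over (more than 35 degrees) (angle between red_pin's own z axis and vertical above 0.61 rad).
It fails at once if the black pin is shifted more than 15 mm (distance of black_pin from where it was at the start of the episode above 0.015 m).
It also fails if it takes over 32 s, if anything falls off the work surface, if the arm or the gripper's body presses on something with over 40 N, if the wrist force passes 120 N, or if a joint passes its speed limit or range.

## Working session

There is one attempt and no reset: what is moved stays moved. The work goes in short steps, Python scripts to look and compute and a shell command to move; the robot and the scene stay as the last step left them, time stands still between calls to the robot, and variables do not carry over. Pictures are saved under pics/ and viewed, on a budget of 10 in all, crops included, one or two more only if the job needs it, and the job is handed in when it is done.

```bash
mkdir -p pics
cat > h.py <<'E'
import numpy as np, cv2
from workcell import bot
from scipy.spatial.transform import Rotation as R
def cam(n):
    c=bot.camera(n); c['img']=cv2.cvtColor(c['pixels'],cv2.COLOR_RGB2BGR); return c
def ray(c,u,v,z):
    Rm=cv2.Rodrigues(np.array(c['rvec'],float))[0]; o=-Rm.T@np.array(c['tvec'])
    d=Rm.T@np.array([(u-c['cx'])/c['fx'],(v-c['cy'])/c['fy'],1]); return o+d*(z-o[2])/d[2]
def proj(c,p):
    K=np.array([[c['fx'],0,c['cx']],[0,c['fy'],c['cy']],[0,0,1]],float)
    return cv2.projectPoints(np.array([p],float),np.array(c['rvec'],float),np.array(c['tvec'],float),K,None)[0].ravel()
def redmask(c):
    h=cv2.cvtColor(c['img'],cv2.COLOR_BGR2HSV)
    return (((h[...,0]<8)|(h[...,0]>172))&(h[...,1]>120)&(h[...,2]>60)).astype(np.uint8)
def blobs(m,amin=60):
    n,l,s,ce=cv2.connectedComponentsWithStats(m); return [(s[i].tolist(),ce[i].round(1).tolist()) for i in range(1,n) if s[i][4]>amin]
E
python3 - <<'E'
from h import *
for n in ("scene","side"):
    c=cam(n); cv2.imwrite(f'pics/{n}0.png',c['img']); print(n,blobs(redmask(c)), (-cv2.Rodrigues(np.array(c['rvec'],float))[0].T@np.array(c['tvec'])).round(3))
o=bot.get_obs(); print(o, bot.grasp_offset, R.from_quat(o['tool_rot']).as_matrix().round(2))
E
```

```text
scene [([406, 86, 26, 15, 215], [419.8, 93.6]), ([292, 178, 12, 22, 239], [297.6, 188.7])] [0.204 0.611 0.666]
side [([283, 60, 23, 14, 233], [295.0, 66.8]), ([280, 164, 13, 23, 242], [285.9, 174.6])] [0.564 0.754 0.637]
{'clock': 0.1, 'joint_pos': array([ 1.29201393e+00,  2.41312378e-01,  3.85315724e-03,  1.33519486e+00,
       -2.43086906e-05,  1.57080650e+00]), 'joint_vel': array([-2.11640893e-04, -2.98182650e-03,  1.80155161e-03,  4.08582985e-04,
        2.27071160e-05,  4.13600461e-04]), 'tau': array([-7.37132723e-05, -3.73137653e+01,  2.53010219e+01,  1.08966584e-02,
       -1.83822216e-06,  7.52258074e-06]), 'eef_pos': array([0.1374439 , 0.48014921, 0.23051238]), 'tool_rot': array([ 1.38945210e-01,  9.90299634e-01, -9.21558556e-04, -1.17017488e-04]), 'ft_force': array([ 0.03511008, -0.18349414, -0.06510814]), 'ft_torque': array([ 0.02816853,  0.01870162, -0.03355905]), 'grip_width': 0.08540751648890893} 0.0187 [[-0.96  0.28 -0.  ]
 [ 0.28  0.96 -0.  ]
 [-0.   -0.   -1.  ]]
```

View pics/scene0.png

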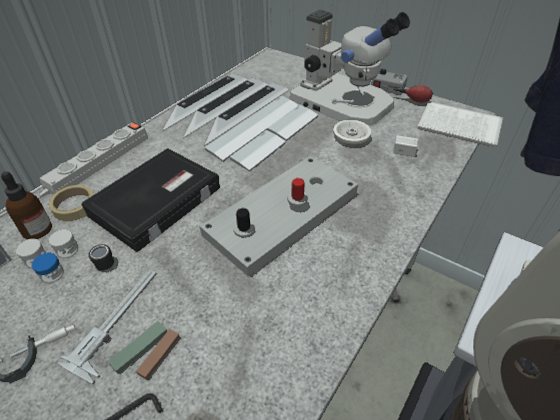

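View pics/side0.png

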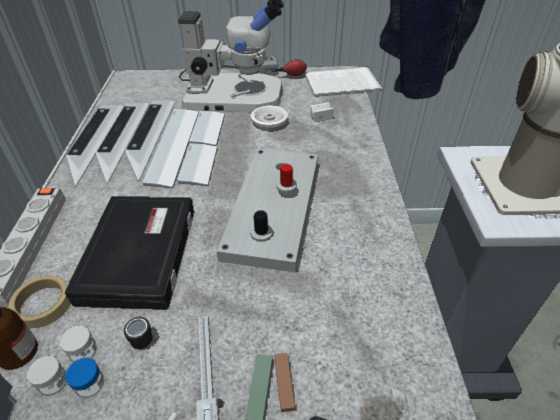

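Scene view: the red pin's knob is at (298,189), the black knob at (243,220) and the open hole at (316,181). In the side view the red knob is at (286,175), the black knob at (261,223), and the hole at about (281,166) is half hidden behind the red pin.

Run:
```python
from h import *
for n,red,roi in (("scene",(297.6,188.7),(232,203,256,234)),("side",(285.9,174.6),(250,206,272,236))):
    c=cam(n); x0,y0,x1,y1=roi
    m=np.zeros(c['img'].shape[:2],np.uint8); m[y0:y1,x0:x1]=(c['img'][y0:y1,x0:x1].max(2)<60)
    b=max(blobs(m,20),key=lambda t:t[0][4]); print(n,b)
    r=ray(c,*red,.076); k=ray(c,*b[1],.060)
    print('red',r.round(4),'black',k.round(4),'dist',np.linalg.norm((r-k)[:2]).round(4))
    h=ray(c,*((316,181) if n=='scene' else (281,166.5)),.03); print('hole',h.round(4),'hole-black',(h-k)[:2].round(4),np.linalg.norm((h-k)[:2]).round(4))
```

```text
scene ([237, 209, 13, 23, 254], [243.0, 219.6])
red [0.5474 0.0439 0.076 ] black [0.598  0.1688 0.06  ] dist 0.1348
hole [ 0.553  -0.0468  0.03  ] hole-black [-0.045  -0.2157] 0.2203
side ([254, 211, 15, 24, 286], [260.5, 222.6])
red [0.5442 0.0431 0.076 ] black [0.5957 0.1687 0.06  ] dist 0.1358
hole [ 0.5531 -0.0457  0.03  ] hole-black [-0.0426 -0.2145] 0.2186
```

```bash
python3 -m jog '[[[0,0,0,0,0,-10.4],[0,0,0,0,0,-10.4],[-0.037,-0.047,0,0,0,0],[-0.037,-0.047,0,0,0,0],[-0.037,-0.047,0,0,0,0],[-0.037,-0.047,0,0,0,0],[-0.037,-0.047,0,0,0,0],[-0.037,-0.047,0,0,0,0],[-0.037,-0.047,0,0,0,0],[-0.037,-0.047,0,0,0,0],[-0.037,-0.047,0,0,0,0],[-0.037,-0.047,0,0,0,0]]]'
python3 - <<'E'
from h import *
c=cam('wrist'); cv2.imwrite('pics/w1.png',c['img'])
o=bot.get_obs(); M=R.from_quat(o['tool_rot']).as_matrix(); print(o['eef_pos'].round(4),M.round(3),o['joint_pos'].round(2))
for b in blobs(redmask(c)): print(b, ray(c,*b[1],.076).round(4), ray(c,*b[1],.098).round(4))
print([proj(c,p).round(0) for p in ((.546,.0435,.098),(.553,-.046,.03))])
E
```

```text
clock: 1.7
eef_pos: [0.5627, 0.0401, 0.2297]
tool_rot: [-0.054, 0.999, -0.0, 0.001]
ft_force: [1.6, 0.5, 0.3]
grip_width: 0.0858
[0.5675 0.0342 0.2285] [[-0.995 -0.101  0.005]
 [-0.101  0.995 -0.005]
 [-0.004 -0.005 -1.   ]] [ 0.06  0.38  0.19  1.38 -0.01 -0.04]
([274, 164, 32, 36, 831], [289.3, 182.5]) [0.546  0.0468 0.076 ] [0.5423 0.0458 0.098 ]
[array([286., 187.]), array([197., 172.])]
```

View pics/w1.png

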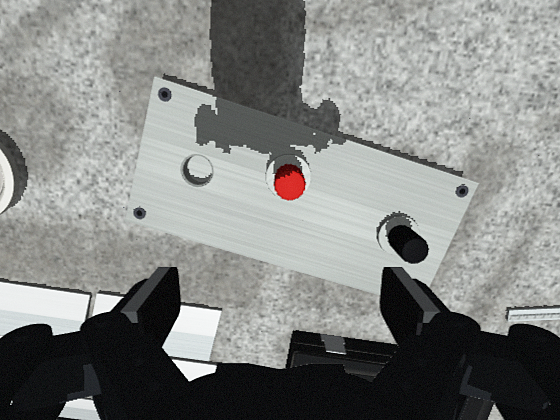

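Wrist view: the hole at (197,170) matches its predicted pixel (197,172). The red knob is at (289,182) and the black one at (410,245), both clear of the fingers. I'll centre over the knob and go part of the way down.

```bash
python3 -m jog '[[[0.02,0.012,0.03,0,0,0],[0,0,0.03,0,0,0],[0,0,0.02,0,0,0],[0,0,0,0,0,0],[0,0,0,0,0,0]]]'
python3 - <<'E'
from h import *
c=cam('wrist')
o=bot.get_obs(); M=R.from_quat(o['tool_rot']).as_matrix(); print(o['eef_pos'].round(4),M.round(3),o['joint_vel'].round(3))
for b in blobs(redmask(c)): print(b, ray(c,*b[1],.076).round(4), ray(c,*b[1],.098).round(4))
for n in("scene","side"):
    c=cam(n)
    for b in blobs(redmask(c)): print(n,b, ray(c,*b[1],.076).round(4))
E
```

```text
clock: 2.38
eef_pos: [0.5474, 0.0413, 0.145]
tool_rot: [-0.047, 0.999, -0.003, 0.001]
ft_force: [0.2, -0.4, 0.4]
grip_width: 0.0854
[0.5473 0.0413 0.145 ] [[-0.995 -0.095  0.003]
 [-0.095  0.995 -0.005]
 [-0.003 -0.005 -1.   ]] [-0.001 -0.005  0.003 -0.004  0.    -0.001]
([267, 199, 44, 56, 1841], [288.2, 227.3]) [0.5463 0.0465 0.076 ] [0.5395 0.0454 0.098 ]
scene ([406, 86, 27, 16, 234], [419.7, 94.1]) [ 0.4772 -0.4782  0.076 ]
scene ([292, 178, 12, 22, 236], [297.6, 188.8]) [0.5472 0.0441 0.076 ]
side ([280, 164, 13, 23, 240], [286.0, 174.7]) [0.544  0.0434 0.076 ]
side ([9, 324, 16, 23, 62], [17.2, 338.0]) [0.9478 0.4185 0.076 ]
```

```bash
python3 -m jog '[[[0.001,0.0035,0.03,0,0,0],[0,0,0.025,0,0,0],[0,0,0.018,0,0,0],[0,0,0.008,0,0,0],[0,0,0,0,0,0]]]'
python3 -m jog '[[[0,0,0,0,0,0],[0,0,0,0,0,0],[0,0,0,0,0,0],[0,0,0,0,0,0],[0,0,0,0,0,0]]]' 0.015
python3 - <<'E'
from h import *
c=cam('side'); cv2.imwrite('pics/s2.png',cv2.resize(c['img'][100:280,180:380],None,fx=3,fy=3))
o=bot.get_obs(); print(o['eef_pos'].round(4),R.from_quat(o['tool_rot']).as_matrix().round(3),o['ft_force'].round(1))
E
```

```text
clock: 3.15
eef_pos: [0.5515, 0.0451, 0.0677]
tool_rot: [-0.048, 0.999, -0.002, 0.008]
ft_force: [-0.3, -0.1, -0.7]
grip_width: 0.0853
clock: 3.78
eef_pos: [0.5535, 0.0454, 0.0706]
tool_rot: [-0.048, 0.999, -0.002, 0.01]
ft_force: [-0.8, 0.6, -1.7]
grip_width: 0.0244
[0.5535 0.0454 0.0705] [[-0.995 -0.095  0.021]
 [-0.095  0.995 -0.003]
 [-0.02  -0.005 -1.   ]] [-0.5 -0.3  0.5]
```

View pics/s2.png

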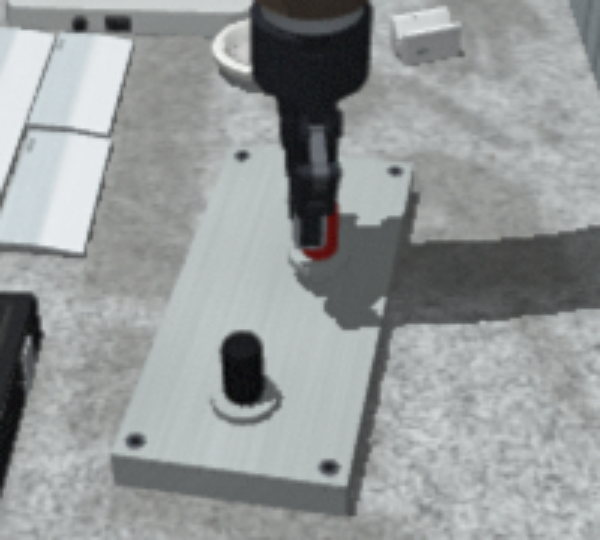

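Side view (crop): the fingers have closed on the red knob, but the red sticks out on the right (base) side. The measured x of 0.5535 also puts the grip about 7 mm off-centre and slightly tilted. I'll reopen and re-centre.

```bash
python3 -m jog '[[[0,0,0,0,0,0],[0,0,0,0,0,0],[0,0,0,0,0,0],[0.006,0,0.004,0,1.2,0],[0.003,0,0.004,0,0,0],[0,0,0,0,0,0]]]' 0.085
python3 - <<'E'
from h import *
o=bot.get_obs(); print(o['eef_pos'].round(4),R.from_quat(o['tool_rot']).as_matrix().round(3),o['ft_force'].round(1))
for n in("scene","side"):
    c=cam(n)
    for b in blobs(redmask(c)): print(n,b, ray(c,*b[1],.076).round(4))
c=cam('wrist'); cv2.imwrite('pics/w3.png',c['img'])
for b in blobs(redmask(c)): print(b, ray(c,*b[1],.076).round(4))
print(bot.get_obs()['eef_pos'])
E
```

```text
clock: 4.58
eef_pos: [0.5437, 0.0442, 0.0616]
tool_rot: [-0.048, 0.999, -0.003, -0.001]
ft_force: [1.4, 0.9, -0.9]
grip_width: 0.0851
[0.5437 0.0442 0.0616] [[-0.995 -0.095 -0.003]
 [-0.095  0.995 -0.006]
 [ 0.003 -0.006 -1.   ]] [ 1.4  0.9 -0.9]
scene ([406, 86, 27, 16, 236], [419.8, 94.1]) [ 0.477  -0.4783  0.076 ]
scene ([294, 179, 11, 21, 174], [299.0, 189.8]) [0.5431 0.0452 0.076 ]
([247, 244, 73, 102, 5725], [282.8, 295.8]) [0.548  0.0462 0.076 ]
[0.54449568 0.04431749 0.06220769]
```

View pics/w3.png

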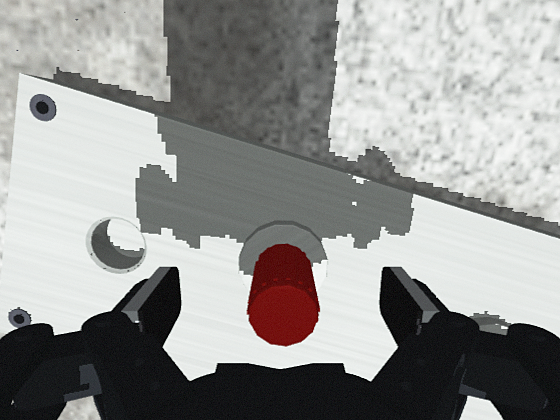

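Wrist view: the red pin is upright between the open fingers, its knob top at about (284,314), and the open hole is at about (116,245). The grip is now centred, so I'll close and work out the drag.

```bash
python3 - <<'E'
from h import *
c=cam('wrist'); print('hole',ray(c,116,245,.03).round(4),'knob top',ray(c,284,314,.098).round(4),proj(c,(.553,-.046,.03)))
E
python3 -m jog '[[[0,0,0,0,0,0],[0,0,0,0,0,0],[0,0,0,0,0,0],[0,0,0,0,0,0],[0,0,0,0,0,0]]]' 0.015
python3 - <<'E'
from h import *
o=bot.get_obs(); print(o['eef_pos'].round(4),R.from_quat(o['tool_rot']).as_matrix().round(3),o['ft_force'].round(1))
E
```

```text
hole [ 0.5515 -0.0464  0.03  ] knob top [0.5435 0.0461 0.098 ] [116.74162543 247.64884649]
clock: 5.4
eef_pos: [0.5451, 0.0445, 0.0629]
tool_rot: [-0.048, 0.999, -0.003, 0.0]
ft_force: [0.9, 0.3, -0.4]
grip_width: 0.0249
[0.5451 0.0445 0.0629] [[-0.995 -0.095  0.001]
 [-0.095  0.995 -0.005]
 [-0.    -0.005 -1.   ]] [ 0.9  0.3 -0.4]
```

```bash
python3 -m jog '[[[0,-0.01,0,0,0,0],[0,-0.01,0,0,0,0],[0,-0.01,0,0,0,0],[0,-0.01,0,0,0,0]]]'
python3 - <<'E'
from h import *
o=bot.get_obs(); print(o['eef_pos'].round(4),R.from_quat(o['tool_rot']).as_matrix().round(3),o['ft_force'].round(1))
E
```

```text
clock: 5.9
eef_pos: [0.5489, 0.0029, 0.0628]
tool_rot: [-0.048, 0.999, -0.002, -0.0]
ft_force: [0.6, 1.0, -0.3]
grip_width: 0.0246
[0.5489 0.0029 0.0628] [[-0.995 -0.096 -0.   ]
 [-0.096  0.995 -0.004]
 [ 0.    -0.004 -1.   ]] [ 0.6  1.  -0.3]
```

```bash
python3 -m jog '[[[0.001,-0.01,0,0,0,0],[0.001,-0.01,0,0,0,0],[0,-0.01,0,0,0,0],[0,-0.01,0,0,0,0],[0,-0.007,0,0,0,0],[0,0,0,0,0,0]]]'
python3 - <<'E'
from h import *
for n in("scene","side"):
    c=cam(n)
    for b in blobs(redmask(c)): print(n,b, ray(c,*b[1],.076).round(4))
    if n=='scene': cv2.imwrite('pics/s4.png',cv2.resize(c['img'][120:260,220:380],None,fx=4,fy=4))
o=bot.get_obs(); print(o['eef_pos'].round(4),R.from_quat(o['tool_rot']).as_matrix().round(3),o['ft_force'].round(1))
c=cam('wrist'); cv2.imwrite('pics/w4.png',c['img'])
E
```

```text
clock: 6.65
eef_pos: [0.5507, -0.0496, 0.0622]
tool_rot: [-0.047, 0.999, -0.003, -0.001]
ft_force: [-0.3, 0.7, -2.4]
grip_width: 0.0249
scene ([406, 86, 27, 16, 227], [419.7, 94.0]) [ 0.4774 -0.4787  0.076 ]
scene ([319, 155, 6, 21, 62], [322.1, 164.7]) [ 0.5451 -0.0554  0.076 ]
[ 0.5507 -0.0489  0.0622] [[-0.996 -0.094 -0.002]
 [-0.094  0.996 -0.005]
 [ 0.003 -0.005 -1.   ]] [-0.1 -0.3 -1.5]
```

View pics/w4.png

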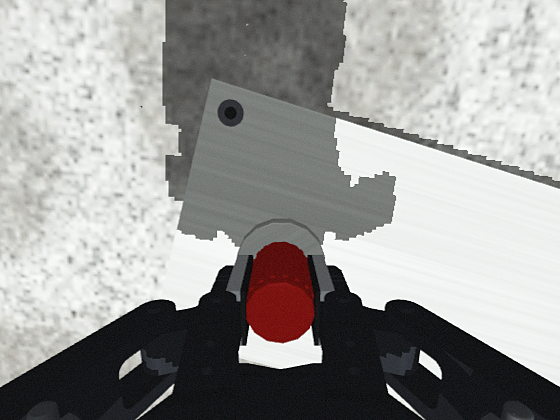

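Wrist view: the pin is upright in the fingers, its knob top at (281,312), and its collar hides the hole. The TCP overshot in y by about 2.5 mm, so I'll correct that and start lowering gently.

```bash
python3 -m jog '[[[-0.001,0.0025,0,0,0,0],[0,0,0.002,0,0,0],[0,0,0.003,0,0,0]]]'
python3 -c "
from h import *
o=bot.get_obs(); print(o['eef_pos'].round(4),o['ft_force'].round(1))"
```

```text
clock: 7.18
eef_pos: [0.5517, -0.045, 0.0571]
tool_rot: [-0.048, 0.999, -0.003, -0.001]
ft_force: [-0.1, -0.4, -2.8]
grip_width: 0.0245
[ 0.5517 -0.045   0.0571] [-0.1 -0.4 -2.8]
```

It's down 5 mm with no resistance, so the tip is in the hole. I'll keep lowering.

```bash
python3 -m jog '[[[0,-0.001,0.003,0,0,0],[0,0,0.003,0,0,0],[0,0,0.002,0,0,0]]]'
python3 -c "
from h import *
o=bot.get_obs(); print(o['eef_pos'].round(4),o['ft_force'].round(1))"
```

```text
clock: 7.55
eef_pos: [0.5515, -0.046, 0.0482]
tool_rot: [-0.048, 0.999, -0.003, -0.001]
ft_force: [0.1, 0.4, -1.8]
grip_width: 0.0249
[ 0.5515 -0.046   0.0482] [ 0.1  0.4 -1.8]
```

```bash
python3 -m jog '[[[0,0,0.001,0,0,0],[0,0,0.001,0,0,0]]]'
python3 -m jog '[[[0,0,0,0,0,0],[0,0,0,0,0,0],[0,0,0,0,0,0],[0,0,0,0,0,0]]]' 0.085
python3 -m jog '[[[0,0,-0.01,0,0,0],[0,0,-0.03,0,0,0],[0,0,-0.04,0,0,0],[0,0,-0.04,0,0,0],[-0.0,0,-0.03,0,0,0],[0,0,0,0,0,0],[0,0,0,0,0,0]]]'
python3 - <<'E'
from h import *
for n in("scene","side","wrist"):
    c=cam(n); 
    for b in blobs(redmask(c)): print(n,b, ray(c,*b[1],.060).round(4))
    if n!='side': cv2.imwrite(f'pics/f_{n}.png',c['img'] if n=='wrist' else cv2.resize(c['img'][120:260,220:380],None,fx=4,fy=4))
    else: print('black', [ray(c,*b[1],.06).round(4) for b in blobs((c['img'][206:236,250:272].max(2)<60).astype(np.uint8),20) for b in [(b[0],[b[1][0]+250,b[1][1]+206])]])
E
```

```text
clock: 7.8
eef_pos: [0.5514, -0.046, 0.0469]
tool_rot: [-0.048, 0.999, -0.002, -0.001]
ft_force: [-4.6, 0.8, 10.3]
grip_width: 0.0246
clock: 8.3
eef_pos: [0.5528, -0.0462, 0.048]
tool_rot: [-0.048, 0.999, -0.003, 0.0]
ft_force: [-0.6, -0.1, -0.4]
grip_width: 0.085
clock: 9.18
eef_pos: [0.5523, -0.0453, 0.2049]
tool_rot: [-0.048, 0.999, -0.003, 0.001]
ft_force: [0.3, -0.5, -0.9]
grip_width: 0.0849
scene ([406, 86, 27, 16, 230], [419.9, 94.0]) [ 0.4844 -0.5085  0.06  ]
scene ([312, 161, 11, 21, 205], [316.9, 170.4]) [ 0.5537 -0.0489  0.06  ]
side ([292, 60, 14, 14, 155], [298.3, 66.5]) [ 0.4923 -0.5059  0.06  ]
side ([277, 145, 11, 21, 212], [282.1, 155.0]) [ 0.5504 -0.0491  0.06  ]
black [array([0.5959, 0.1687, 0.06  ])]
wrist ([264, 183, 33, 39, 826], [280.1, 204.4]) [ 0.554  -0.0455  0.06  ]
```

View pics/f_scene.png

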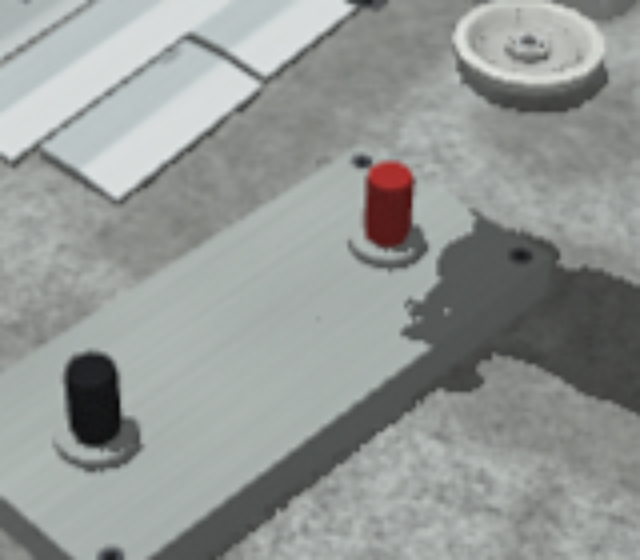

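View pics/f_wrist.png

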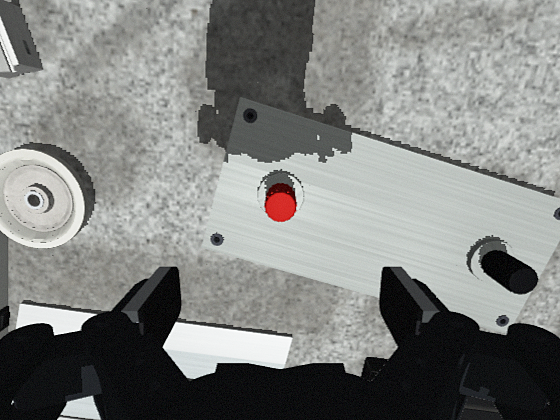

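Both views show the red pin upright, with its collar flat on the plate just like the black pin's. In the scene crop the red knob is at (390,205) and the black one at (92,398). In the wrist view the red knob is at (280,204). The gripper is well clear, so I'm handing in.

```bash
python3 -c "
from workcell import bot
print(bot.job_done()); print(bot.get_obs()['clock'])"
```

```text
the job is handed in; nothing more can be done
None
the job is handed in; nothing more can be done
```

The red pin is seated in the open hole and released, and I handed the job in at about 9.4 s; no verdict is reported. I gripped its knob with the fingers closing along the line to the hole, slid it about 91 mm upright, and lowered it about 16 mm. It went in without resistance until a 10 N contact showed the collar was on the plate.

- **Red pin:** the last pictures show it upright with its collar on the plate. The knob measured (0.550 to 0.554, -0.046 to -0.049) against a hole at about (0.5525, -0.046). That is within 8 mm of the hole axis.
- **Black pin:** measured at (0.596, 0.169), unchanged to within 1 mm, and still seated.
- **Gripper:** open and about 0.2 m up, touching nothing.

**What went wrong:** the first grip was about 7 mm off-centre because the arm drifted on the way down. I reopened, re-centred and gripped again. The slide also overshot the hole by about 2.5 mm, which I corrected before lowering. The cameras disagreed with each other by about 3 mm.

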